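Raise the shield and click up the core clamp

ROBOT

A 7-joint arm with a two-finger parallel gripper is mounted at the origin on the work surface. World frame = base frame: x ahead of the robot, y to its left, z up, the work surface at z = 0. Lengths are in m, angles in degrees, forces in N, time in s.
With the tool pointing down it reaches from about 0.425 to 0.875 m from the base axis. Payload 8.4 kg.
Tool frame: the origin (TCP) lies at the very end of the fingers, on their centre line; the grasp point (between the pads) lies manip.hold_point_z behind it (manip.hold_point_z is the distance from the TCP to the grasp point, in m); z points along the fingers, x is the direction in which the jaws open and shut, and the axes are right-handed (so a half turn about z gives the same grasp; the last joint's range is limited). The gripper opens to 85 mm and grips with 20 to 120 N. Pads are 22 mm wide; open, the fingers measure 114 mm over their backs; the gripper's body (76 mm by 85 mm) begins 54 mm behind the grasp point. The pads swing forward as they close: fully open they stand 13 mm farther back than shut.
Start: joints at [-79.194, 19.091, 2.286, 83.961, -0.768, 76.965, -3.352], TCP at [0.185, 0.623, 0.231] pointing down, gripper open.
Joint ranges: [-147.57, 147.57], [-21.85, 119.76], [-74.77, 79.35], [14.55, 137.4], [-85.83, 265.84], [4.83, 119.75], [-152.11, 152.11]. Speed limits (degrees/s): [127.2, 127.2, 159.86, 159.86, 180, 180, 180].

INTERFACE

Orientations are given as a 3x3 rotation matrix whose columns are the frame's x, y, z axes.
In Python, from workcell import manip, cams gives the robot as it stands. The module is installed in compiled form; this text tells all that it offers.
- The arm moves only by the tool carry_out, never from a script. Its argument "increments" is a list of rows, each an object with "dp": the shift along the world's x, y, z in mm, a list of three; "twist": the turn, a rotation vector about the world's x, y, z in degrees, a list of three. A call has 1 to 20 rows; each row shifts and turns the commanded pose from where the row before left it; what a row does not reach is not made up. A row lasts 1/10 s, in which the tool goes at most 50 mm and 8.59 degrees, less where a joint would pass 70% of its speed; a pose out of reach is approached as far as the arm can. A call is refused whole if a number of a shift passes 50 or a number of a turn 8.59, either way. A call with a gripper value outside its range is refused whole. "jaw" is the finger opening in mm, from 0 to 85.4, set as the call begins (left out, the last holds). The fingers move at their own pace and stop on an object; the grip force is fixed at half the most. Time passes only in rows, so rows that do not move let the fingers close. It gives the time, the measured TCP pose, the force and the opening at its end, in the units of the state.
- manip.get_state(): the state, without advancing time (a new reading comes with each control period).
- cams.get_image(name): name is "side" or "top"; returns a dict with "frame" (400x640x3 uint8, blue, green, red), "intrinsics" (3x3 intrinsics, pixels), "view" (4x4, takes a point from world to camera coordinates). Camera axes: x right, y down, z forward; pixel columns grow to the right and rows downward; lengths in m; the calibration is good to about 2 mm. A picture is of the moment at which its call begins. There is no depth.
- manip.hand_in(): hands the job in, once; it reports no verdict.
The state is a dict: "time": time; "q": joint angles; "qd": joint speeds; "joint_torque": joint torques, N m; "eef_pos": TCP position; "tool_rot": TCP orientation; "force": force on the tool from outside, world axes, zero at the start; "ft_torque": the same for the moment, N m; "grip_width": finger opening in m.
Only numpy, scipy, OpenCV 4.12 (cv2) and the standard library are available. Lean on these libraries where they do the work, as an engineer would, in place of code of your own. Each camera call takes 0.05 s, during which the arm holds its last target.

TASK

On the bench clamp, fold the shield panel up off the rock core until it stands upright between the core and the ratchet lever. Then take the lever's upright handle and swing the lever anticlockwise (seen from above) by exactly four clicks, feeling each tooth drop fully in, no fifth one, and finish still holding the handle there, with the shield still upright and the loose things around the clamp left alone.

Things in the scene. Friction and masses are not known exactly. Their poses are not given: they have to be found in the camera images.
- press: Bench clamp fixed to the table: dark base plate 200 (x) by 300 (y) by 20 mm; origin at the centre of its underside, z up. On its +y half a white core (diameter 44, length 90, top 75 mm above the table) lies along x at y = +85 mm against an anvil (top at 85 mm); on its -y half is the toothed hub with the lever. The shield hangs between them on two posts (tops at 95 mm).
- shield (a joint): Angle of the grey shield panel (136 mm wide, 6 mm thick), rad: 0 = level, reaching from its hinge over the core to the clamp's +y; pi/2 = upright; more = leaning towards the lever. It starts at 0.6 to 1.0. The hinge is stiff (about 0.3 N m, some 4 N at the edge): the panel stays where it is left.
- shield_hinge (a point): Middle of the shield's hinge line, which runs along the clamp's x, 85 mm above the table; its axes are the clamp's.
- shield_edge (a point): Middle of the shield's free edge, a dark round steel rod of diameter 12 mm and 140 mm long, parallel to the hinge and 110 mm from it.
- lever (a joint): Lever angle about its upright pivot, rad, anticlockwise from above; at 0 the arm points along the clamp's -x. Starts at 0 to 0.2, moving freely (1 N). Teeth click at 0.45, 0.69, 0.93, 1.17, 1.41, 1.65: from 0.12 before each the push at the handle rises by 3 to 8 N, then drops, briefly below zero, as the pawl falls in, fully 0.05 past it. It cannot be turned back over a passed tooth.
- lever_pivot (a point): Point on the lever's upright pivot axis, 98 mm above the table, level with handle_mid; its axes are the clamp's.
- handle_mid (a point): Grasp point of the lever's upright handle, on the handle's axis 98 mm above the table and 110 mm from the pivot axis: a black round post of diameter 20 mm that stands from the flat lever arm (top at 66 mm) up to 130 mm above the table.
- core: Bystander: a loose rock core standing on end, white, diameter 50 mm, 90 mm tall, origin at the centre of its underside.
- wrench: Bystander: a loose steel wrench 150 mm long lying on the table, origin at the centre of its underside.
- jar: Bystander: a loose white jar with a black lid, diameter 54 mm, 70 mm tall, origin at the centre of its underside.

How it is judged (in metres and radians):
On the way, in this order (a step that is already met when the one before it is completed fails the run):
1. the shield stands upright (within 8 degrees) before the first tooth is passed (value of joint shield between 1.43 and 1.71 rad and value of joint lever below 0.42 rad), for 0.2 s.
2. the lever has passed the fourth tooth (value of joint lever above 1.18 rad), for 0.1 s.
At the end, for the whole second after the job is handed in: The shield stands upright within 8 degrees (1.43 to 1.71 rad); the lever rests past the fourth tooth and short of the fifth (1.18 to 1.40 rad), still, with the fingers holding it with more than 2 N; core, jar and wrench are within 20 mm of where they were (value of joint shield between 1.43 and 1.71 rad and value of joint lever between 1.18 and 1.4 rad and contact force between the fingers and lever above 2 N and velocity of joint lever between -0.05 and 0.05 rad/s and distance of each of core, jar, wrench from where it was at the start of the episode below 0.02 m); the arm keeps its last pose, push and grip.
It fails at once if the fifth tooth is passed (value of joint lever above 1.43 rad).
It fails at once if a bystander is moved or knocked over (distance of any of core, jar, wrench from where it was at the start of the episode above 0.02 m or angle between any of core, jar's own z axis and vertical above 0.3 rad).
It also fails if it takes over 72 s, if anything falls off the work surface, if the arm or the gripper's body presses on something with over 40 N, if the wrist force passes 120 N, or if a joint passes its speed limit or range.

## Working session

There is one attempt and no reset: what is moved stays moved. The work goes in short steps, Python scripts to look and compute and a tool call to move; the robot and the scene stay as the last step left them, time stands still between calls to the robot, and variables do not carry over. Pictures are saved under pics/ and viewed, and the job is handed in when it is done.

Besides the shell and the picture viewer there is one more tool, called after "Emit:" in YAML: its name, and indented under it one key for each argument. carry_out: Moves the arm, as the interface text tells. Its arguments: {"type":"object","properties":{"increments":{"type":"array"},"jaw":{"type":"number"}},"required":["increments"]}

```bash
mkdir -p pics; cat > h.py <<'E'
import numpy as np, cv2
from workcell import manip, cams
def snap(n,tag):
    d=cams.get_image(n); f=np.array(d["frame"]); cv2.imwrite(f"pics/{tag}.png",f)
    np.savez(f"pics/{tag}.npz",f=f,K=np.array(d["intrinsics"]),V=np.array(d["view"])); return d
def ray(K,V,u,v):
    R=V[:3,:3];t=V[:3,3]; d=R.T@np.linalg.solve(K,[u,v,1]); return -R.T@t,d
def onz(K,V,u,v,z):
    c,d=ray(K,V,u,v); return c+d*(z-c[2])/d[2]
def proj(K,V,p):
    q=K@(V[:3,:3]@np.array(p)+V[:3,3]); return q[:2]/q[2]
def ld(tag):
    z=np.load(f"pics/{tag}.npz"); return z["f"],z["K"],z["V"]
E
python3 - <<'E'
from h import *
np.set_printoptions(precision=4,suppress=True)
for n in("side","top"):
    d=snap(n,n+"0"); print(d["intrinsics"],d["view"])
s=manip.get_state(); print(s, manip.hold_point_z)
E
```

```text
[[445.448    0.     321.7238]
 [  0.     445.448  201.2447]
 [  0.       0.       1.    ]] [[ 0.9347 -0.3549 -0.0187 -0.5619]
 [-0.1829 -0.4354 -0.8815  0.216 ]
 [ 0.3047  0.8274 -0.4718  1.0132]
 [ 0.      0.      0.      1.    ]]
[[438.8067   0.     318.3104]
 [  0.     438.8067 200.565 ]
 [  0.       0.       1.    ]] [[-0.019  -0.9998 -0.003   0.0419]
 [-0.9918  0.0192 -0.1266  0.6201]
 [ 0.1266  0.0006 -0.992   1.093 ]
 [ 0.      0.      0.      1.    ]]
{'time': 0.1, 'q': array([-79.1949,  19.1268,   2.2859,  84.0043,  -0.7679,  76.966 ,
        -3.3516]), 'qd': array([-0.0443, -0.0767,  0.079 , -0.1904, -0.2113,  0.0171,  0.0168]), 'joint_torque': array([  0.0046, -66.0019,   1.3708, -40.6483,   0.0171,   0.0087,
         0.    ]), 'eef_pos': array([0.1844, 0.6229, 0.2305]), 'tool_rot': array([[ 0.2839,  0.9589, -0.0003],
       [ 0.9589, -0.2839, -0.0014],
       [-0.0014,  0.0001, -1.    ]]), 'force': array([ 0.4464,  0.1411, -0.9789]), 'ft_torque': array([-0.0097, -0.0078, -0.0006]), 'grip_width': 0.08526064027483064} 0.0187
```

View pics/top0.png

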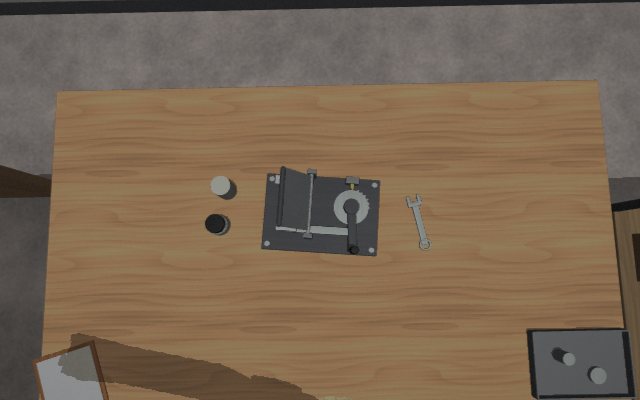

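View pics/side0.png

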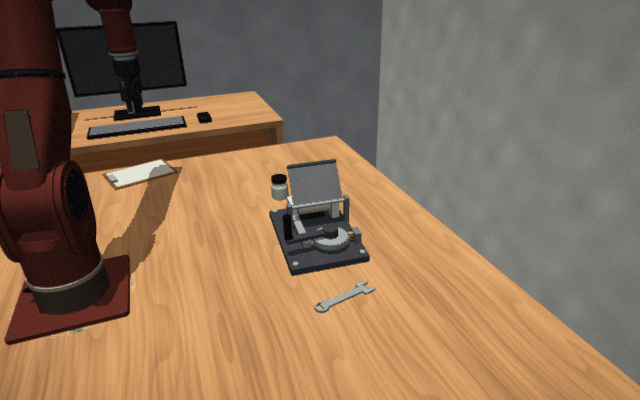

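```bash
python3 - <<'E'
from h import *
f,K,V=ld("top0"); c=f[150:270,190:440]; cv2.imwrite("pics/topz.png",cv2.resize(c,None,fx=3.2,fy=3.2,interpolation=cv2.INTER_CUBIC))
f,K,V=ld("side0"); c=f[150:320,255:390]; cv2.imwrite("pics/sidez.png",cv2.resize(c,None,fx=3.5,fy=3.5,interpolation=cv2.INTER_CUBIC))
E
```

```text
(no output)
```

View pics/topz.png

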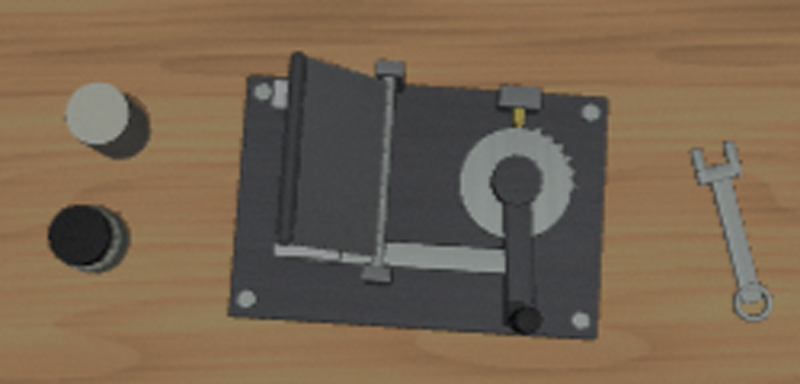

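View pics/sidez.png

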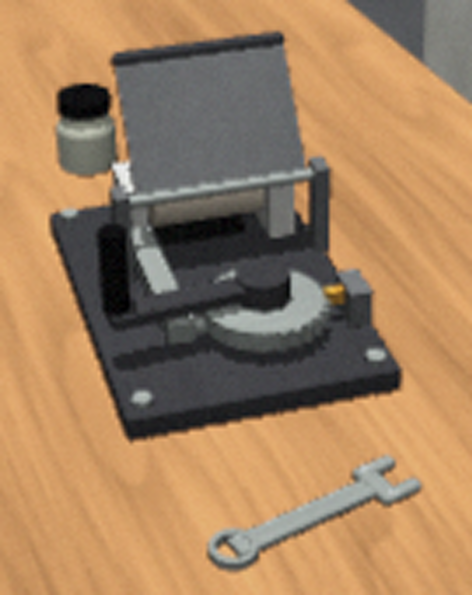

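```bash
python3 - <<'E'
from h import *
np.set_printoptions(precision=4,suppress=True)
f,K,V=ld("top0")
P=lambda x,y,z:onz(K,V,(x+.5)/3.2+189.5,(y+.5)/3.2+149.5,z)
cs=np.array([P(*p,.02) for p in[(248,75),(607,97),(597,338),(230,315)]])
print(cs); c=cs.mean(0); print("centre",c)
# x axis dir: from bottom to top corners
ex=(cs[0]-cs[3]+cs[1]-cs[2]); ey=(cs[0]-cs[1]+cs[3]-cs[2]); print(np.degrees(np.arctan2(ex[1],ex[0])),np.degrees(np.arctan2(-ey[0],ey[1])),np.linalg.norm(ex)/2,np.linalg.norm(ey)/2)
a=np.arctan2(ex[1]-ey[0],ex[0]+ey[1]);print("yaw",np.degrees(a))
R=np.array([[np.cos(a),-np.sin(a)],[np.sin(a),np.cos(a)]])
def loc(p): return R.T@(p-c)[:2]
screws=[loc(P(*p,.022)) for p in [(263,91),(591,112),(580,320),(246,299)]];print("screws",screws)
h=P(526,320,.13);print("handle",h,loc(h))
for z in(.066,.08):
  h=P(517,181,z);print("pivot",z,h,loc(h))
for p in [(391,70),(377,272)]: print("post",loc(P(*p,.095)))
for p in [(389,85),(380,262)]: print("hinge",loc(P(*p,.085)))
for z in (.15,.16,.17,.18):
  print("edge",z,loc(P(297,58,z)),loc(P(287,240,z)))
for n,p,z in[("core",(97,113),.09),("jar",(82,236),.07),("wr",(752,300),.01),("wr2",(716,160),.01)]: print(n,P(*p,z),loc(P(*p,z)))
f,K,V=ld("side0")
S=lambda x,y:ray(K,V,(x+.5)/3.5+254.5,(y+.5)/3.5+149.5)
f2,K2,V2=ld("top0")
def tri(a,b):
  c1,d1=S(*a); c2,d2=ray(K2,V2,(b[0]+.5)/3.2+189.5,(b[1]+.5)/3.2+149.5)
  A=np.stack([d1,-d2],1);s=np.linalg.lstsq(A,c2-c1,rcond=None)[0];p1=c1+s[0]*d1;p2=c2+s[1]*d2
  return (p1+p2)/2,np.linalg.norm(p1-p2)
for a,b in [((115,60),(287,240)),((280,39),(297,58)),((115,228),(526,320))]:
  p,e=tri(a,b);print("tri",p,e,loc(p))
E
```

```text
[[ 0.6992  0.164   0.02  ]
 [ 0.675  -0.1322  0.02  ]
 [ 0.4779 -0.1169  0.02  ]
 [ 0.502   0.1794  0.02  ]]
centre [0.5885 0.0236 0.02  ]
-4.453654666816655 -4.6676893463578315 0.19772334744681572 0.29721971824621257
yaw -4.582185286679066
screws [array([0.0861, 0.1352]), array([ 0.0849, -0.1355]), array([-0.0855, -0.1343]), array([-0.0851,  0.1362])]
handle [ 0.4919 -0.0514  0.13  ] [-0.0903 -0.0825]
pivot 0.066 [ 0.6015 -0.0525  0.066 ] [ 0.019  -0.0748]
pivot 0.08 [ 0.5999 -0.0515  0.08  ] [ 0.0173 -0.0739]
post [0.0959 0.0287]
post [-0.0603  0.0295]
hinge [0.0859 0.0298]
hinge [-0.0521  0.028 ]
edge 0.15 [0.09   0.0965] [-0.0439  0.0942]
edge 0.16 [0.088  0.0956] [-0.0445  0.0933]
edge 0.17 [0.086  0.0946] [-0.0452  0.0923]
edge 0.18 [0.0841 0.0936] [-0.0459  0.0913]
core [0.658  0.2728 0.09  ] [0.0494 0.254 ]
jar [0.5644 0.2882 0.07  ] [-0.0452  0.2618]
wr [ 0.5063 -0.2458  0.01  ] [-0.0605 -0.2751]
wr2 [ 0.6221 -0.2218  0.01  ] [ 0.0531 -0.2419]
tri [0.5508 0.1185 0.1771] 0.0010572508239534786 [-0.0452  0.0915]
tri [0.6826 0.11   0.1753] 0.003757022318587003 [0.0868 0.0936]
tri [ 0.4943 -0.0519  0.1313] 0.005050694497073129 [-0.0879 -0.0828]
```

Emit:
carry_out:
  increments:
    - {"dp": [10,-10,2],"twist": [0,0,-2]}
    - {"dp": [20,-20,2],"twist": [0,0,-4]}
    - {"dp": [22,-24,2],"twist": [0,0,-4]}
    - {"dp": [22,-24,2],"twist": [0,0,-4]}
    - {"dp": [22,-24,2],"twist": [0,0,-4]}
    - {"dp": [24,-25,0],"twist": [0,0,-4]}
    - {"dp": [24,-25,0],"twist": [0,0,-4]}
    - {"dp": [24,-25,0],"twist": [0,0,-4]}
    - {"dp": [24,-25,0],"twist": [0,0,-4]}
    - {"dp": [24,-25,0],"twist": [0,0,-4]}
    - {"dp": [24,-25,0],"twist": [0,0,-4]}
    - {"dp": [24,-25,0],"twist": [0,0,-4]}
    - {"dp": [24,-25,0],"twist": [0,0,-4]}
    - {"dp": [24,-25,0],"twist": [0,0,-4]}
    - {"dp": [24,-25,0],"twist": [0,0,-4]}
    - {"dp": [24,-25,0],"twist": [0,0,-4]}
    - {"dp": [24,-25,0],"twist": [0,0,-4]}
    - {"dp": [24,-25,0],"twist": [0,0,-4]}
    - {"dp": [18,-20,0],"twist": [0,0,-4]}
    - {"dp": [10,-10,0],"twist": [0,0,-4]}
  jaw: 0

```text
time: 2.1
eef_pos: [0.6218, 0.1618, 0.2415]
tool_rot: [[0.996, -0.087, 0.0], [-0.087, -0.996, -0.001], [0.0, 0.001, -1.0]]
force: [0.2, 0.2, 0.6]
grip_width: -0.0
```

Emit:
carry_out:
  increments:
    - {"dp": [0,0,-10]}
    - {"dp": [0,0,-20]}
    - {"dp": [0,0,-20]}
    - {"dp": [0,0,-20]}
    - {"dp": [0,0,-15]}
    - {"dp": [0,0,-5]}
    - {"dp": [0,0,0]}
    - {"dp": [0,0,0]}

```text
validation failed for argument at $.in...
```

```bash
cat > z.py <<'E'
from h import *
import sys
t=sys.argv[1]
snap("top","t"+t);snap("side","s"+t)
f=ld("t"+t)[0][150:270,190:440]; a=cv2.resize(f,None,fx=3.2,fy=3.2,interpolation=cv2.INTER_CUBIC)
cv2.imwrite(f"pics/tz{t}.png",a)
f=ld("s"+t)[0][100:320,225:420]; cv2.imwrite(f"pics/sz{t}.png",cv2.resize(f,None,fx=2.7,fy=2.7,interpolation=cv2.INTER_CUBIC))
s=manip.get_state();print(s["time"],s["eef_pos"],s["force"],s["q"].round(1),s["grip_width"])
E
python3 z.py 1
```

```text
2.2 [0.62156351 0.16234778 0.24127911] [ 0.34319495 -1.11241746  0.17453634] [-43.2  19.6  32.   85.5 -10.4  77.9 -15.4] -8.241357950604393e-05
```

View pics/sz1.png

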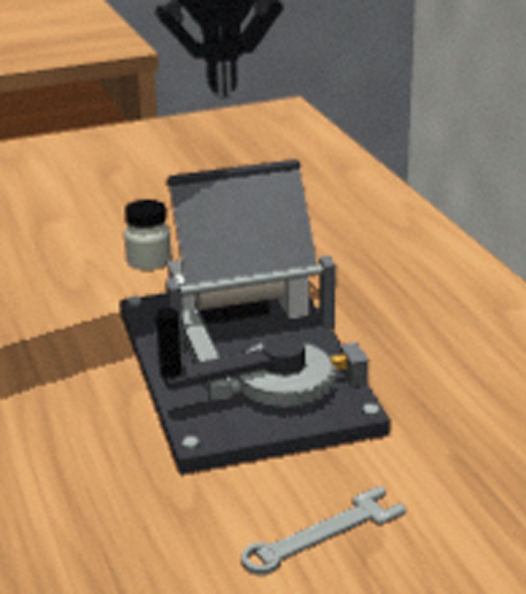

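View pics/tz1.png

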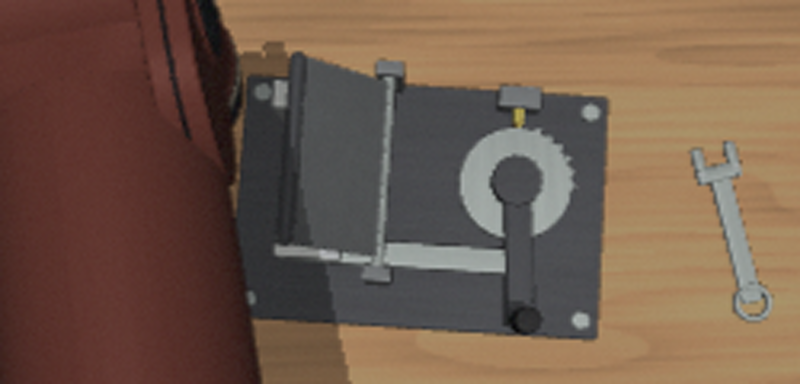

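The pictures show the closed gripper clear behind the rod (side view about (222,90)), with the panel untouched. The move was refused because the rows had no twist.

Emit:
carry_out:
  increments:
    - {"dp": [0,0,-10],"twist": [0,0,0]}
    - {"dp": [0,0,-20],"twist": [0,0,0]}
    - {"dp": [0,0,-20],"twist": [0,0,0]}
    - {"dp": [0,0,-20],"twist": [0,0,0]}
    - {"dp": [0,0,-15],"twist": [0,0,0]}
    - {"dp": [0,0,-5],"twist": [0,0,0]}
    - {"dp": [0,0,0],"twist": [0,0,0]}
    - {"dp": [0,0,0],"twist": [0,0,0]}

```text
time: 3.0
eef_pos: [0.6208, 0.1665, 0.1521]
tool_rot: [[0.997, -0.078, 0.001], [-0.078, -0.997, 0.0], [0.001, -0.001, -1.0]]
force: [0.3, 0.3, 0.1]
grip_width: -0.0001
```

```bash
python3 z.py 2
```

```text
3.1 [0.6210443  0.16638058 0.15238281] [ 0.40108916 -0.24551543  0.50247249] [-42.6  23.   30.7  92.  -12.4  68.4 -13.8] 0.00022033515664187866
```

View pics/sz2.png

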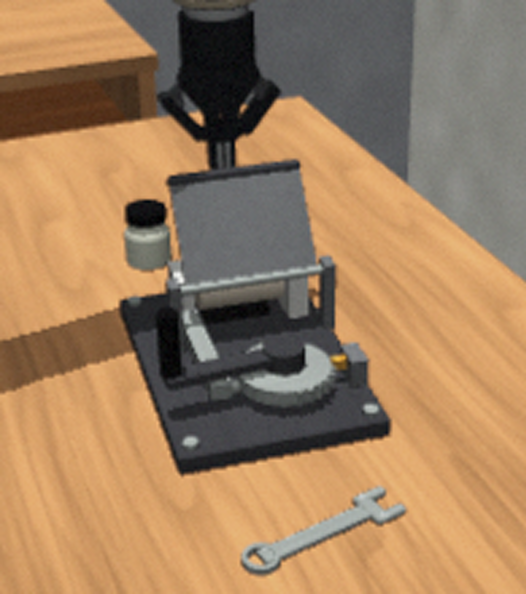

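Emit:
carry_out:
  increments:
    - {"dp": [-0.8,-10,0],"twist": [0,0,0]}
    - {"dp": [-0.8,-10,0],"twist": [0,0,0]}
    - {"dp": [-0.6,-8,0],"twist": [0,0,0]}
    - {"dp": [-0.4,-5,0],"twist": [0,0,0]}
    - {"dp": [-0.4,-5,0],"twist": [0,0,0]}
    - {"dp": [-0.4,-5,0],"twist": [0,0,0]}
    - {"dp": [-0.4,-5,0],"twist": [0,0,0]}
    - {"dp": [-0.4,-5,0],"twist": [0,0,0]}
    - {"dp": [0,0,0],"twist": [0,0,0]}

```text
time: 4.0
eef_pos: [0.617, 0.1145, 0.1524]
tool_rot: [[0.997, -0.077, 0.002], [-0.077, -0.997, 0.003], [0.002, -0.003, -1.0]]
force: [0.3, 4.5, 3.1]
grip_width: -0.0001
```

Emit:
carry_out:
  increments:
    - {"dp": [-0.4,-5,0],"twist": [0,0,0]}
    - {"dp": [-0.4,-5,0],"twist": [0,0,0]}
    - {"dp": [-0.4,-5,0],"twist": [0,0,0]}
    - {"dp": [-0.4,-5,0],"twist": [0,0,0]}
    - {"dp": [-0.4,-5,0],"twist": [0,0,0]}
    - {"dp": [-0.4,-5,0],"twist": [0,0,0]}
    - {"dp": [-0.4,-5,0],"twist": [0,0,0]}
    - {"dp": [0,-3,0],"twist": [0,0,0]}
    - {"dp": [0,0,0],"twist": [0,0,0]}

```text
time: 4.9
eef_pos: [0.6133, 0.0741, 0.151]
tool_rot: [[0.997, -0.079, -0.001], [-0.079, -0.997, -0.001], [-0.001, 0.001, -1.0]]
force: [1.3, 0.4, 0.1]
grip_width: 0.0003
```

```bash
python3 z.py 3
```

```text
5.0 [0.6132652  0.07429442 0.15096576] [ 0.49444614 -0.4211292  -0.09396086] [-37.2  20.4  32.7  95.8 -11.7  67.4  -6.1] 9.990204711146349e-05
```

View pics/sz3.png

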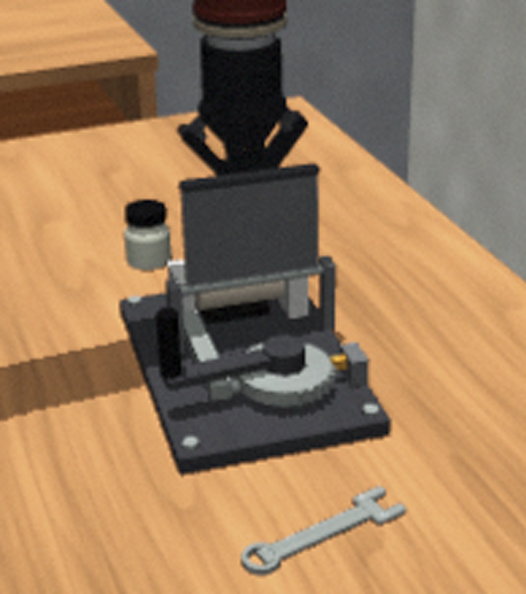

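View pics/tz3.png

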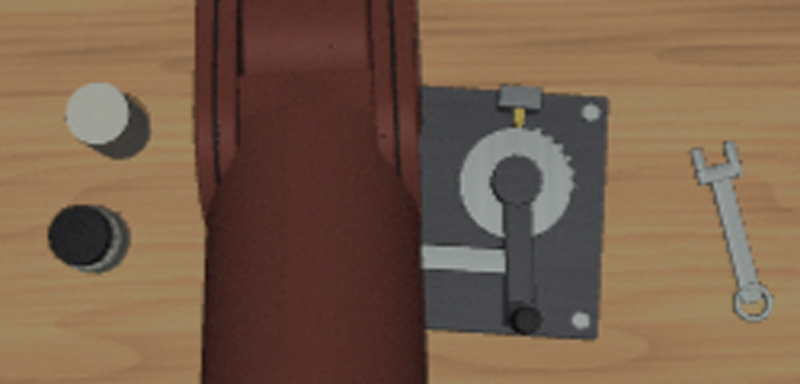

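```bash
cat > ang.py <<'E'
from h import *
a=np.radians(-4.58);c=np.array([.5885,.0236,0]);R=np.array([[np.cos(a),-np.sin(a),0],[np.sin(a),np.cos(a),0],[0,0,1]])
def edge(tag,pl,pr,x0=.019):
    f,K,V=ld(tag)
    out=[]
    for p,x in((pl,x0-.07),(pr,x0+.07),((np.array(pl)+pr)/2,x0)):
        o,d=ray(K,V,(p[0]+.5)/2.7+224.5,(p[1]+.5)/2.7+99.5)
        o=R.T@(o-c);d=R.T@d;q=o+d*(x-o[0])/d[0]; 
        out.append((q.round(4),np.hypot(q[1]-.029,q[2]-.085).round(4),np.arctan2(q[2]-.085,q[1]-.029).round(3)))
    return out
E
python3 - <<'E'
from ang import *
print(edge("s1",(171,181),(299,165)));print(edge("s3",(183,185),(318,170)))
print(R.T@(np.array([.6133,.0743,0])-c))
f,K,V=ld("s3")
# predicted edge pix for angles, px in zoom
for th in (.95,1.3,1.4,1.5,1.57,1.65,1.75):
  for tagx in(-.051,.089):
    p=proj(K,V,c+R@np.array([tagx,.029+.11*np.cos(th),.085+.11*np.sin(th)]));print(th,((p+.5-[225,100])*2.7-.5).round(1),end=" ")
  print()
E
```

```text
[(array([-0.051 ,  0.0514,  0.1949]), np.float64(0.1122), np.float64(1.37)), (array([0.089 , 0.0871, 0.178 ]), np.float64(0.1097), np.float64(1.012)), (array([0.019, 0.077, 0.183]), np.float64(0.1092), np.float64(1.116))]
[(array([-0.051 , -0.0043,  0.2142]), np.float64(0.1334), np.float64(1.823)), (array([0.089 , 0.0267, 0.1971]), np.float64(0.1121), np.float64(1.591)), (array([0.019 , 0.0185, 0.2024]), np.float64(0.1179), np.float64(1.66))]
[0.02067236 0.05251841 0.        ]
0.95 [163.1 183.8] 0.95 [297.3 166.1] 
1.3 [169.7 181.9] 1.3 [307.8 163.7] 
1.4 [171.9 183.9] 1.4 [311.2 165.5] 
1.5 [174.3 187.1] 1.5 [314.7 168.4] 
1.57 [176.1 190. ] 1.57 [317.2 171.1] 
1.65 [178.2 194. ] 1.65 [320.1 174.8] 
1.75 [180.8 200. ] 1.75 [323.7 180.5]
```

Emit:
carry_out:
  increments:
    - {"dp": [0,-2,0],"twist": [0,0,0]}
    - {"dp": [-0.4,-2,0],"twist": [0,0,0]}
    - {"dp": [0,0,0],"twist": [0,0,0]}

```text
time: 5.3
eef_pos: [0.613, 0.0712, 0.1512]
tool_rot: [[0.997, -0.078, -0.0], [-0.078, -0.997, 0.0], [-0.0, -0.0, -1.0]]
force: [0.6, 1.6, -1.5]
grip_width: 0.0001
```

Emit:
carry_out:
  increments:
    - {"dp": [0,8,0],"twist": [0,0,0]}
    - {"dp": [0,15,0],"twist": [0,0,0]}
    - {"dp": [0,20,10],"twist": [0,0,0]}
    - {"dp": [0,15,20],"twist": [0,0,-4]}
    - {"dp": [0,15,30],"twist": [0,0,-8]}
    - {"dp": [0,15,30],"twist": [0,0,-8]}
    - {"dp": [0,15,25],"twist": [0,0,-8]}
    - {"dp": [0,15,10],"twist": [0,0,-8]}
    - {"dp": [0,10,0],"twist": [0,0,-8]}
    - {"dp": [0,10,0],"twist": [0,0,-8]}
    - {"dp": [0,0,0],"twist": [0,0,-8]}
    - {"dp": [0,0,0],"twist": [0,0,-8]}
  jaw: 85

```text
time: 6.5
eef_pos: [0.6127, 0.2113, 0.2761]
tool_rot: [[0.297, -0.955, -0.0], [-0.955, -0.297, -0.0], [0.0, 0.0, -1.0]]
force: [-0.2, -0.3, 0.4]
grip_width: 0.0846
```

```bash
python3 z.py 4
```

```text
6.6 [0.612728   0.21073032 0.27610646] [ 0.19462275 -0.65674325 -0.57241076] [-54.6  21.3  42.9  82.  -14.4  82.3 -84.3] 0.0852263299305541
```

View pics/sz4.png

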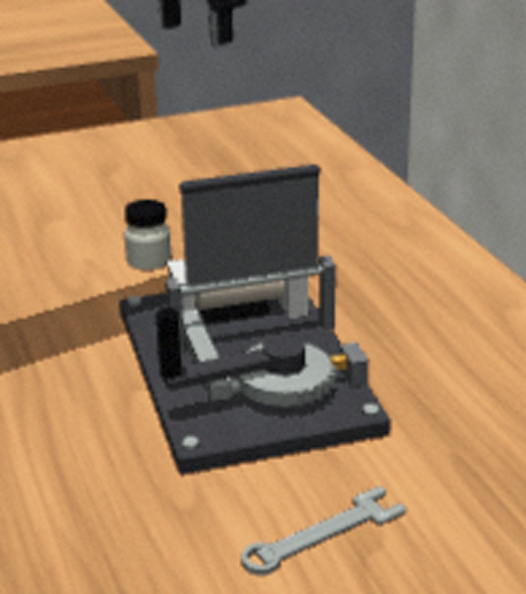

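View pics/tz4.png

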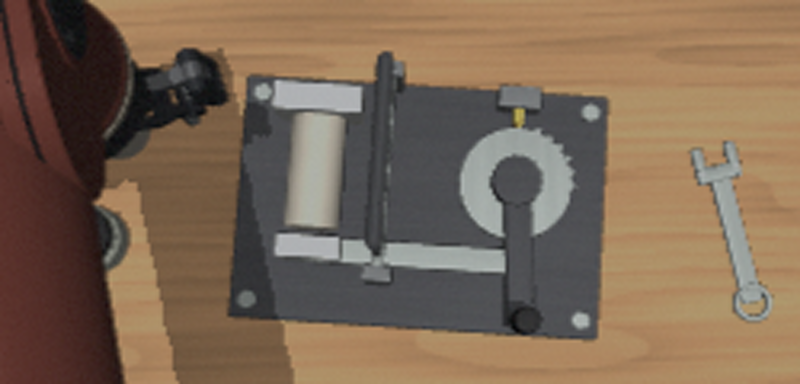

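```bash
python3 - <<'E'
from ang import *
f,K,V=ld("t4")
g=cv2.cvtColor(f,cv2.COLOR_BGR2GRAY)
for r in (172,178,190,200,210,220): print(r,g[r,296:324])
for p in((385,60),(374,243)):
    w=onz(K,V,(p[0]+.5)/3.2+189.5,(p[1]+.5)/3.2+149.5,.195); print(R.T@(w-c))
E
```

```text
172 [147 147 147 147 148 148 148 148 148 147 139  86  58  67  74  65  77 124
 120 116 105 149 147 148 148 145 147 147]
178 [177 177 177 177 177 177 166  92  76  76  70  51  63  71  70  59  60  62
  41  46  68  74  76  75  75  77  75  75]
190 [128 104  56  74  76  76  75  75  77  71  57  60  70  75  64  65  90  75
  75  75  74  72  74  76  76  74  73  74]
200 [110  63  76  76  78  77  76  76  75  61  56  67  74  65  60  71  77  76
  75  76  77  77  79  78  77  79  79  77]
210 [76 78 78 75 78 77 78 76 74 58 66 73 70 68 84 69 77 76 76 76 76 75 75 76
 75 78 75 77]
220 [70 73 76 75 78 73 74 73 55 62 68 74 63 65 89 78 77 78 79 77 80 79 80 79
 80 80 78 77]
[0.08339937 0.03038707 0.195     ]
[-0.04527265  0.0298321   0.195     ]
```

Emit:
carry_out:
  increments:
    - {"dp": [-5,-10,0],"twist": [0,0,0]}
    - {"dp": [-9,-20,0],"twist": [0,0,-2]}
    - {"dp": [-9,-20,0],"twist": [0,0,-2]}
    - {"dp": [-9,-20,0],"twist": [0,0,-2]}
    - {"dp": [-9,-20,0],"twist": [0,0,-2]}
    - {"dp": [-9,-20,0],"twist": [0,0,-2]}
    - {"dp": [-9,-20,0],"twist": [0,0,-2]}
    - {"dp": [-9,-20,0],"twist": [0,0,-2]}
    - {"dp": [-9,-20,0],"twist": [0,0,-2]}
    - {"dp": [-9,-20,0],"twist": [0,0,-2]}
    - {"dp": [-9,-20,0],"twist": [0,0,0]}
    - {"dp": [-9,-20,0],"twist": [0,0,0]}
    - {"dp": [-9,-20,0],"twist": [0,0,0]}
    - {"dp": [-5,-8,0],"twist": [0,0,0]}
    - {"dp": [-3,-4,0],"twist": [0,0,0]}
    - {"dp": [0,0,0],"twist": [0,0,0]}
    - {"dp": [0,0,0],"twist": [0,0,0]}

```text
time: 8.3
eef_pos: [0.4923, -0.0517, 0.2763]
tool_rot: [[-0.007, -1.0, 0.0], [-1.0, 0.007, 0.0], [-0.0, -0.0, -1.0]]
force: [-0.1, -0.1, -0.6]
grip_width: 0.0847
```

```bash
python3 z.py 5
```

```text
8.4 [ 0.49237696 -0.05188064  0.27623351] [0.42748006 0.32693237 0.10309758] [-52.7  -3.9  52.2 103.    3.1  79.4 -91.5] 0.08510235365750024
```

View pics/s5.png

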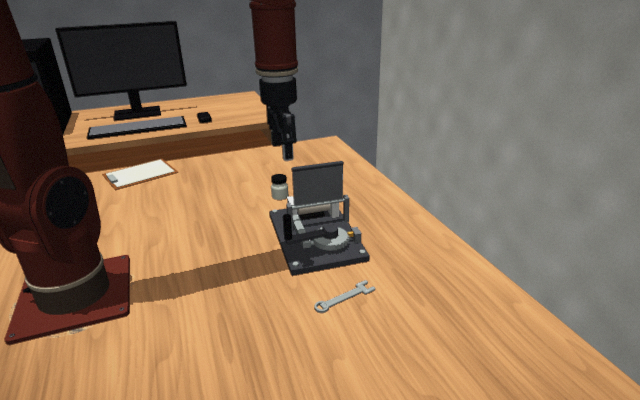

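The gripper is open above the handle (side view about (287,155)), clear of the upright shield. I'll descend next.

Emit:
carry_out:
  increments:
    - {"dp": [0,0,-10],"twist": [0,0,0]}
    - {"dp": [0,0,-20],"twist": [0,0,0]}
    - {"dp": [0,0,-20],"twist": [0,0,0]}
    - {"dp": [0,0,-20],"twist": [0,0,0]}
    - {"dp": [0,0,-20],"twist": [0,0,0]}
    - {"dp": [0,0,-20],"twist": [0,0,0]}
    - {"dp": [0,0,-10],"twist": [0,0,0]}
    - {"dp": [0,0,0],"twist": [0,0,0]}
    - {"dp": [0,0,0],"twist": [0,0,0]}

```text
time: 9.3
eef_pos: [0.4923, -0.0529, 0.1566]
tool_rot: [[-0.009, -1.0, 0.0], [-1.0, 0.009, -0.001], [0.001, -0.0, -1.0]]
force: [-0.4, 0.0, 0.3]
grip_width: 0.0854
```

```bash
python3 z.py 6
```

```text
9.4 [ 0.4927077  -0.05276484  0.15712392] [-0.07646341 -0.05511357  0.07813336] [-50.7   4.5  54.9 112.6  -4.1  64.8 -84.7] 0.08484615040585455
```

View pics/sz6.png

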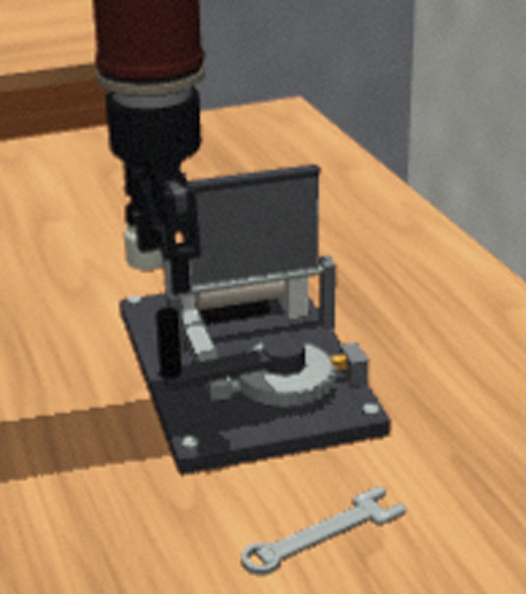

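View pics/tz6.png

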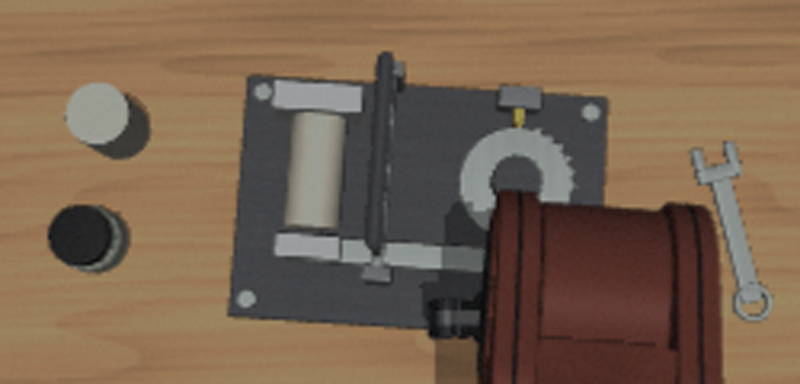

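Emit:
carry_out:
  increments:
    - {"dp": [0,0,-10],"twist": [0,0,0]}
    - {"dp": [0,0,-15],"twist": [0,0,0]}
    - {"dp": [0,0,-15],"twist": [0,0,0]}
    - {"dp": [0,0,-15],"twist": [0,0,0]}
    - {"dp": [0,0,-12],"twist": [0,0,0]}
    - {"dp": [0,1,-8],"twist": [0,0,0]}
    - {"dp": [0,0,0],"twist": [0,0,0]}
    - {"dp": [0,0,0],"twist": [0,0,0]}

```text
time: 10.2
eef_pos: [0.4923, -0.0519, 0.0816]
tool_rot: [[-0.009, -1.0, 0.0], [-1.0, 0.009, -0.0], [0.0, -0.0, -1.0]]
force: [0.0, -0.1, -0.3]
grip_width: 0.0849
```

```bash
python3 z.py 7
```

```text
10.3 [ 0.49256498 -0.05179458  0.0818866 ] [-0.369482   -0.01044807  0.27979522] [-46.9  12.6  53.4 117.1 -12.2  55.9 -77.8] 0.08519842355648924
```

View pics/sz7.png

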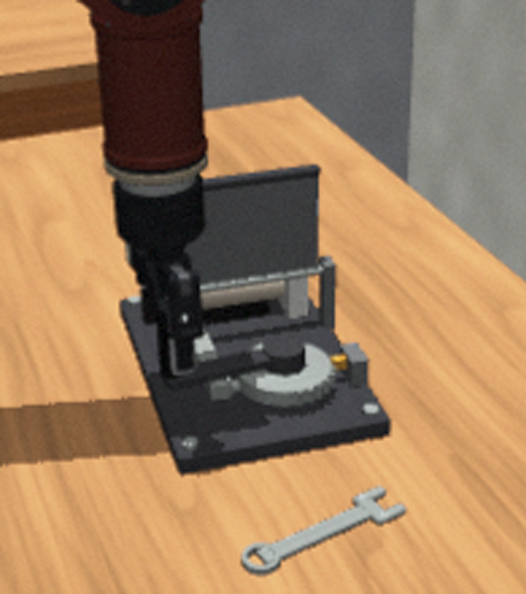

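The fingers straddle the handle at grasp height. Closing now.

Emit:
carry_out:
  increments:
    - {"dp": [0,0,0],"twist": [0,0,0]}
    - {"dp": [0,0,0],"twist": [0,0,0]}
    - {"dp": [0,0,0],"twist": [0,0,0]}
    - {"dp": [0,0,0],"twist": [0,0,0]}
    - {"dp": [0,0,0],"twist": [0,0,0]}
    - {"dp": [0,0,0],"twist": [0,0,0]}
    - {"dp": [0,0,0],"twist": [0,0,0]}
    - {"dp": [0,0,0],"twist": [0,0,0]}
  jaw: 0

```text
time: 11.1
eef_pos: [0.4921, -0.0517, 0.0815]
tool_rot: [[-0.009, -1.0, -0.0], [-1.0, 0.009, 0.0], [-0.0, 0.0, -1.0]]
force: [-2.1, 1.3, 5.4]
grip_width: 0.0187
```

```bash
python3 z.py 8
```

```text
11.2 [ 0.49212116 -0.0517737   0.08149881] [-2.85472753  0.4548308   6.16304307] [-46.9  12.6  53.4 117.1 -12.2  55.9 -77.8] 0.018369661361744446
```

```bash
python3 - <<'E'
from ang import *
f,K,V=ld("s8"); g=f[190:300,250:360]; cv2.imwrite("pics/s8z.png",cv2.resize(g,None,fx=5.4,fy=5.4,interpolation=cv2.INTER_CUBIC))
for p in ([.492,-.0517,.13],[.492,-.0517,.0815],[.492,-.0517,.066]): print((proj(K,V,p)-[250,190])*5.4)
E
```

```text
[191.74815114 137.77810605]
[197.89918813 231.2069424 ]
[199.81047974 260.23777932]
```

View pics/s8z.png

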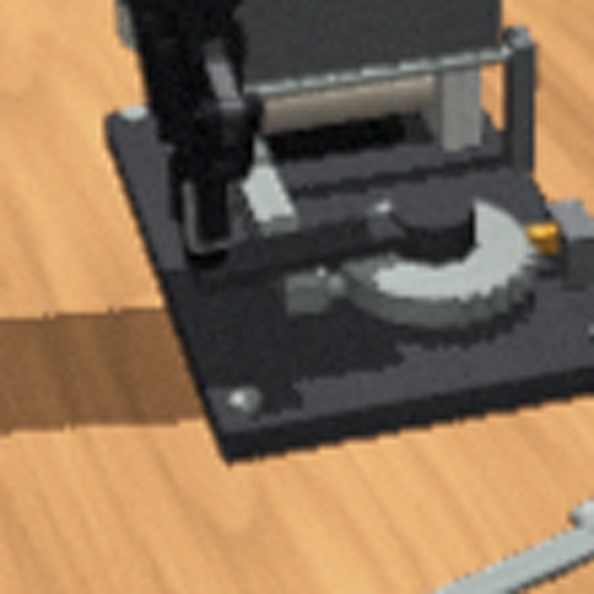

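```bash
cat > arc.py <<'E'
import numpy as np
def P(th,pv=(.6015,-.0520)):
    f=np.radians(175.42)+th; return np.array(pv)+.11*np.array([np.cos(f),np.sin(f)])
E
python3 - <<'E'
from arc import *
prev=np.array([.4923,-.0519]);pt=.077
for t in [.077,.12,.16,.20,.24,.28,.32,.36,.40,.43,.46,.49,.52,.55,.58,.61,.64,.67,.70,.73,.76,.79,.82,.85,.88,.91,.94,.97,1.0,1.03,1.06,1.09,1.12,1.15,1.18,1.21,1.24,1.25]:
    p=P(t);print(t,(p).round(4),"d mm",((p-prev)*1000).round(1),"tw",np.degrees(t-pt).round(2));prev=p;pt=t
E
```

```text
0.077 [ 0.4915 -0.0517] d mm [-0.8  0.2] tw 0.0
0.12 [ 0.4916 -0.0564] d mm [ 0.1 -4.7] tw 2.46
0.16 [ 0.4919 -0.0608] d mm [ 0.3 -4.4] tw 2.29
0.2 [ 0.4923 -0.0652] d mm [ 0.4 -4.4] tw 2.29
0.24 [ 0.4929 -0.0695] d mm [ 0.6 -4.4] tw 2.29
0.28 [ 0.4937 -0.0739] d mm [ 0.8 -4.3] tw 2.29
0.32 [ 0.4947 -0.0782] d mm [ 1.  -4.3] tw 2.29
0.36 [ 0.4958 -0.0824] d mm [ 1.1 -4.3] tw 2.29
0.4 [ 0.4971 -0.0866] d mm [ 1.3 -4.2] tw 2.29
0.43 [ 0.4982 -0.0897] d mm [ 1.1 -3.1] tw 1.72
0.46 [ 0.4993 -0.0928] d mm [ 1.2 -3.1] tw 1.72
0.49 [ 0.5006 -0.0959] d mm [ 1.3 -3. ] tw 1.72
0.52 [ 0.502  -0.0989] d mm [ 1.4 -3. ] tw 1.72
0.55 [ 0.5034 -0.1018] d mm [ 1.5 -3. ] tw 1.72
0.58 [ 0.505  -0.1047] d mm [ 1.5 -2.9] tw 1.72
0.61 [ 0.5066 -0.1076] d mm [ 1.6 -2.9] tw 1.72
0.64 [ 0.5083 -0.1104] d mm [ 1.7 -2.8] tw 1.72
0.67 [ 0.5101 -0.1132] d mm [ 1.8 -2.8] tw 1.72
0.7 [ 0.512  -0.1159] d mm [ 1.9 -2.7] tw 1.72
0.73 [ 0.5139 -0.1186] d mm [ 2.  -2.7] tw 1.72
0.76 [ 0.516  -0.1212] d mm [ 2.  -2.6] tw 1.72
0.79 [ 0.5181 -0.1237] d mm [ 2.1 -2.5] tw 1.72
0.82 [ 0.5203 -0.1262] d mm [ 2.2 -2.5] tw 1.72
0.85 [ 0.5225 -0.1286] d mm [ 2.3 -2.4] tw 1.72
0.88 [ 0.5249 -0.1309] d mm [ 2.3 -2.3] tw 1.72
0.91 [ 0.5273 -0.1332] d mm [ 2.4 -2.3] tw 1.72
0.94 [ 0.5297 -0.1354] d mm [ 2.5 -2.2] tw 1.72
0.97 [ 0.5323 -0.1375] d mm [ 2.5 -2.1] tw 1.72
1.0 [ 0.5349 -0.1395] d mm [ 2.6 -2. ] tw 1.72
1.03 [ 0.5375 -0.1415] d mm [ 2.7 -2. ] tw 1.72
1.06 [ 0.5402 -0.1434] d mm [ 2.7 -1.9] tw 1.72
1.09 [ 0.543  -0.1452] d mm [ 2.8 -1.8] tw 1.72
1.12 [ 0.5458 -0.1469] d mm [ 2.8 -1.7] tw 1.72
1.15 [ 0.5487 -0.1485] d mm [ 2.9 -1.6] tw 1.72
1.18 [ 0.5516 -0.15  ] d mm [ 2.9 -1.5] tw 1.72
1.21 [ 0.5546 -0.1515] d mm [ 3.  -1.5] tw 1.72
1.24 [ 0.5576 -0.1529] d mm [ 3.  -1.4] tw 1.72
1.25 [ 0.5586 -0.1533] d mm [ 1.  -0.4] tw 0.57
```

First the free travel to about 0.28 rad.

Emit:
carry_out:
  increments:
    - {"dp": [0,-2,0],"twist": [0,0,1]}
    - {"dp": [0,-4,0],"twist": [0,0,2]}
    - {"dp": [0.2,-4,0],"twist": [0,0,2.2]}
    - {"dp": [0.4,-4.2,0],"twist": [0,0,2.2]}
    - {"dp": [0.6,-4.3,0],"twist": [0,0,2.2]}
    - {"dp": [0.6,-3.5,0],"twist": [0,0,2]}
    - {"dp": [0,0,0],"twist": [0,0,0]}
    - {"dp": [0,0,0],"twist": [0,0,0]}

```text
time: 12.0
eef_pos: [0.4942, -0.074, 0.0815]
tool_rot: [[0.191, -0.982, 0.001], [-0.982, -0.191, -0.0], [0.0, -0.0, -1.0]]
force: [-0.2, -1.1, 4.1]
grip_width: 0.0187
```

```bash
python3 z.py 9
```

```text
12.1 [ 0.4941183  -0.07388272  0.08149034] [-0.55564371 -1.17204599  5.0774996 ] [-42.6  13.   51.6 116.5 -12.2  56.  -63.8] 0.018702830972517067
```

View pics/sz9.png

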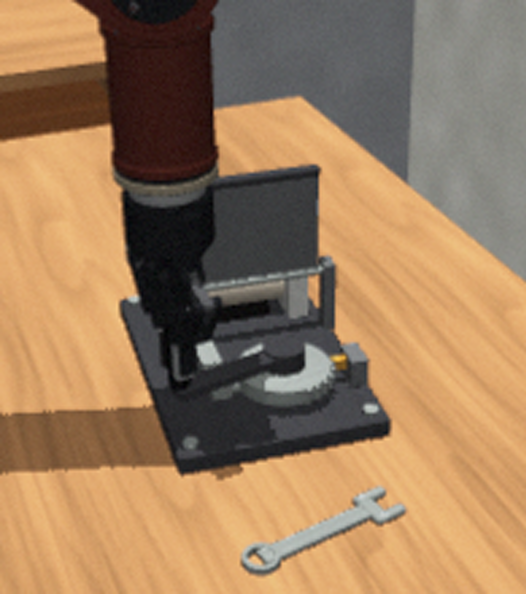

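View pics/tz9.png

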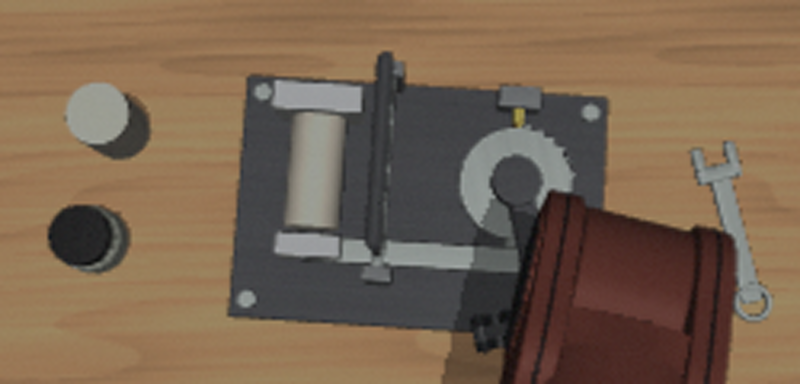

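The lever follows: the arm is turning in the top view and the shield still stands. Next is tooth 1.

Emit:
carry_out:
  increments:
    - {"dp": [1,-4.3,0],"twist": [0,0,2.3]}
    - {"dp": [1.1,-4.3,0],"twist": [0,0,2.3]}
    - {"dp": [1.3,-4.2,0],"twist": [0,0,2.3]}
    - {"dp": [1.1,-3.1,0],"twist": [0,0,1.7]}

```text
time: 12.5
eef_pos: [0.4979, -0.0883, 0.0814]
tool_rot: [[0.338, -0.941, -0.002], [-0.941, -0.338, 0.002], [-0.003, 0.001, -1.0]]
force: [-6.1, 3.5, 11.7]
grip_width: 0.0186
```

Emit:
carry_out:
  increments:
    - {"dp": [1.2,-3.1,0],"twist": [0,0,1.7]}

```text
time: 12.6
eef_pos: [0.4992, -0.0918, 0.0814]
tool_rot: [[0.366, -0.931, -0.001], [-0.931, -0.366, 0.002], [-0.002, 0.001, -1.0]]
force: [-2.7, -1.0, 9.4]
grip_width: 0.0186
```

Emit:
carry_out:
  increments:
    - {"dp": [1.3,-3,0],"twist": [0,0,1.7]}

```text
time: 12.7
eef_pos: [0.5008, -0.0959, 0.0815]
tool_rot: [[0.393, -0.92, -0.0], [-0.92, -0.393, 0.0], [-0.0, 0.0, -1.0]]
force: [-2.0, -1.8, 6.6]
grip_width: 0.0186
```

Emit:
carry_out:
  increments:
    - {"dp": [1.4,-3,0],"twist": [0,0,1.7]}

```text
time: 12.8
eef_pos: [0.5022, -0.099, 0.0815]
tool_rot: [[0.42, -0.908, -0.0], [-0.908, -0.42, -0.0], [-0.0, 0.0, -1.0]]
force: [-2.1, -0.6, 7.6]
grip_width: 0.0184
```

Emit:
carry_out:
  increments:
    - {"dp": [0,0,0],"twist": [0,0,0]}

```text
time: 12.9
eef_pos: [0.5023, -0.0992, 0.0815]
tool_rot: [[0.42, -0.908, 0.0], [-0.908, -0.42, -0.0], [0.0, 0.0, -1.0]]
force: [-2.2, -1.6, 6.9]
grip_width: 0.0185
```

Emit:
carry_out:
  increments:
    - {"dp": [1.5,-3,0],"twist": [0,0,1.7]}
    - {"dp": [1.5,-2.9,0],"twist": [0,0,1.7]}
    - {"dp": [1.6,-2.9,0],"twist": [0,0,1.7]}
    - {"dp": [1.7,-2.8,0],"twist": [0,0,1.7]}

```text
time: 13.3
eef_pos: [0.5079, -0.1098, 0.0814]
tool_rot: [[0.525, -0.851, -0.002], [-0.851, -0.525, 0.001], [-0.002, 0.001, -1.0]]
force: [-7.7, 2.7, 11.3]
grip_width: 0.0184
```

Emit:
carry_out:
  increments:
    - {"dp": [1.8,-2.8,0],"twist": [0,0,1.7]}

```text
time: 13.4
eef_pos: [0.5095, -0.1126, 0.0814]
tool_rot: [[0.55, -0.835, -0.002], [-0.835, -0.55, 0.001], [-0.002, 0.001, -1.0]]
force: [-8.4, 3.7, 12.3]
grip_width: 0.0188
```

Emit:
carry_out:
  increments:
    - {"dp": [1.9,-2.7,0],"twist": [0,0,1.7]}

```text
time: 13.5
eef_pos: [0.5116, -0.1155, 0.0815]
tool_rot: [[0.574, -0.819, -0.002], [-0.819, -0.574, 0.001], [-0.002, 0.001, -1.0]]
force: [-3.0, -2.3, 8.6]
grip_width: 0.0186
```

Emit:
carry_out:
  increments:
    - {"dp": [2,-2.7,0],"twist": [0,0,1.7]}

```text
time: 13.6
eef_pos: [0.5142, -0.1191, 0.0815]
tool_rot: [[0.598, -0.801, -0.0], [-0.801, -0.598, -0.0], [0.0, 0.0, -1.0]]
force: [-2.8, -2.1, 6.3]
grip_width: 0.0186
```

Emit:
carry_out:
  increments:
    - {"dp": [2,-2.6,0],"twist": [0,0,1.7]}

```text
time: 13.7
eef_pos: [0.5162, -0.1216, 0.0815]
tool_rot: [[0.622, -0.783, -0.0], [-0.783, -0.622, -0.0], [0.0, 0.0, -1.0]]
force: [-3.5, -2.4, 7.3]
grip_width: 0.0185
```

Emit:
carry_out:
  increments:
    - {"dp": [0,0,0],"twist": [0,0,0]}

```text
time: 13.8
eef_pos: [0.5163, -0.1218, 0.0815]
tool_rot: [[0.621, -0.784, -0.0], [-0.784, -0.621, -0.0], [0.0, 0.0, -1.0]]
force: [-2.8, -2.2, 7.3]
grip_width: 0.0187
```

Tooth 2 rose to about 9 N and then dropped. Tooth 3 is next.

Emit:
carry_out:
  increments:
    - {"dp": [2.1,-2.5,0],"twist": [0,0,1.7]}
    - {"dp": [2.2,-2.5,0],"twist": [0,0,1.7]}
    - {"dp": [2.3,-2.4,0],"twist": [0,0,1.7]}
    - {"dp": [2.3,-2.3,0],"twist": [0,0,1.7]}

```text
time: 14.2
eef_pos: [0.5242, -0.1308, 0.0814]
tool_rot: [[0.71, -0.704, -0.002], [-0.704, -0.71, 0.001], [-0.002, 0.001, -1.0]]
force: [-8.0, 0.5, 11.8]
grip_width: 0.0185
```

Emit:
carry_out:
  increments:
    - {"dp": [2.4,-2.2,0],"twist": [0,0,1.7]}

```text
time: 14.3
eef_pos: [0.526, -0.1327, 0.0813]
tool_rot: [[0.73, -0.683, -0.003], [-0.683, -0.73, 0.002], [-0.004, 0.001, -1.0]]
force: [-15.9, 4.9, 18.7]
grip_width: 0.0188
```

Emit:
carry_out:
  increments:
    - {"dp": [2.5,-2.2,0],"twist": [0,0,1.7]}

```text
time: 14.4
eef_pos: [0.528, -0.1345, 0.0813]
tool_rot: [[0.75, -0.661, -0.005], [-0.661, -0.75, 0.003], [-0.005, 0.001, -1.0]]
force: [-6.0, -0.6, 17.7]
grip_width: 0.0185
```

Emit:
carry_out:
  increments:
    - {"dp": [2.5,-2.1,0],"twist": [0,0,1.7]}

```text
time: 14.5
eef_pos: [0.5321, -0.1379, 0.0815]
tool_rot: [[0.77, -0.639, -0.001], [-0.639, -0.77, -0.0], [-0.0, 0.001, -1.0]]
force: [-1.0, -3.0, 5.3]
grip_width: 0.0185
```

Emit:
carry_out:
  increments:
    - {"dp": [2.6,-2,0],"twist": [0,0,1.7]}

```text
time: 14.6
eef_pos: [0.5349, -0.1401, 0.0815]
tool_rot: [[0.788, -0.615, -0.001], [-0.615, -0.788, -0.001], [-0.0, 0.001, -1.0]]
force: [-3.9, -3.3, 7.8]
grip_width: 0.0187
```

Emit:
carry_out:
  increments:
    - {"dp": [0,0,0],"twist": [0,0,0]}

```text
time: 14.7
eef_pos: [0.5351, -0.1403, 0.0815]
tool_rot: [[0.788, -0.616, -0.0], [-0.616, -0.788, -0.001], [0.0, 0.001, -1.0]]
force: [-2.5, -3.1, 7.4]
grip_width: 0.0185
```

```bash
python3 z.py 10
```

```text
14.8 [ 0.53500556 -0.14017826  0.08151854] [-1.64270103 -3.20967365  6.56125799] [-26.4  18.9  43.1 109.1 -15.1  57.8 -14.7] 0.018396307683811508
```

View pics/tz10.png

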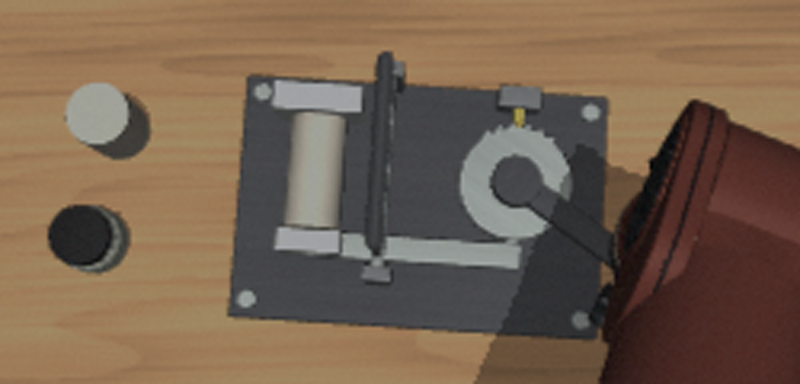

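View pics/sz10.png

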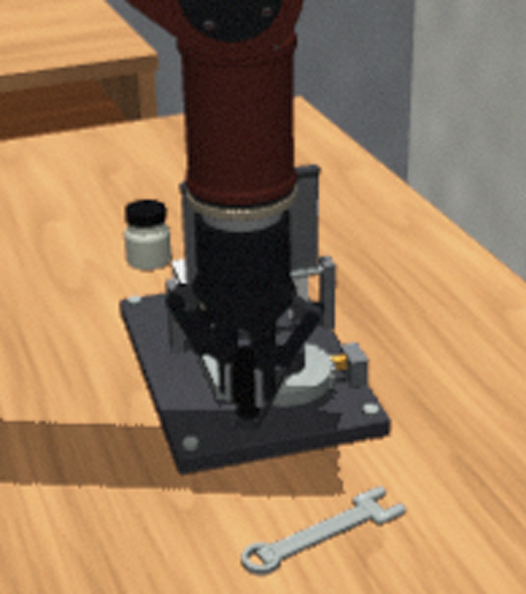

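Three clicks are felt, and the shield, core and jar are unchanged in the top view. On to tooth 4.

Emit:
carry_out:
  increments:
    - {"dp": [2.7,-2,0],"twist": [0,0,1.7]}
    - {"dp": [2.7,-1.9,0],"twist": [0,0,1.7]}
    - {"dp": [2.8,-1.8,0],"twist": [0,0,1.7]}
    - {"dp": [2.8,-1.7,0],"twist": [0,0,1.7]}

```text
time: 15.2
eef_pos: [0.5449, -0.1472, 0.0814]
tool_rot: [[0.855, -0.518, -0.003], [-0.518, -0.855, 0.0], [-0.002, 0.001, -1.0]]
force: [-10.7, -0.6, 12.9]
grip_width: 0.0185
```

Emit:
carry_out:
  increments:
    - {"dp": [2.9,-1.6,0],"twist": [0,0,1.7]}

```text
time: 15.3
eef_pos: [0.5475, -0.1488, 0.0813]
tool_rot: [[0.87, -0.493, -0.003], [-0.493, -0.87, 0.001], [-0.003, 0.001, -1.0]]
force: [-10.0, 1.1, 14.7]
grip_width: 0.0188
```

Emit:
carry_out:
  increments:
    - {"dp": [2.9,-1.5,0],"twist": [0,0,1.7]}

```text
time: 15.4
eef_pos: [0.5511, -0.1506, 0.0815]
tool_rot: [[0.885, -0.467, -0.002], [-0.467, -0.885, -0.0], [-0.001, 0.001, -1.0]]
force: [1.0, -4.1, 6.7]
grip_width: 0.0186
```

Emit:
carry_out:
  increments:
    - {"dp": [2,-1,0],"twist": [0,0,1.2]}

```text
time: 15.5
eef_pos: [0.5538, -0.1519, 0.0815]
tool_rot: [[0.894, -0.448, -0.0], [-0.448, -0.894, -0.001], [0.0, 0.001, -1.0]]
force: [-2.8, -3.5, 5.9]
grip_width: 0.0185
```

Emit:
carry_out:
  increments:
    - {"dp": [2,-1,0],"twist": [0,0,1.2]}

```text
time: 15.6
eef_pos: [0.5559, -0.1529, 0.0815]
tool_rot: [[0.903, -0.429, -0.0], [-0.429, -0.903, -0.001], [0.0, 0.001, -1.0]]
force: [-1.1, -3.9, 5.0]
grip_width: 0.0186
```

Emit:
carry_out:
  increments:
    - {"dp": [0,0,0],"twist": [0,0,0]}
    - {"dp": [0,0,0],"twist": [0,0,0]}

```text
time: 15.8
eef_pos: [0.5562, -0.153, 0.0816]
tool_rot: [[0.903, -0.43, 0.001], [-0.43, -0.903, -0.002], [0.001, 0.001, -1.0]]
force: [1.3, -6.2, 4.8]
grip_width: 0.0188
```

```bash
python3 z.py 11
```

```text
15.9 [ 0.55620883 -0.15302037  0.08157081] [ 0.54784718 -5.93169113  3.36689107] [-22.1  21.3  40.  105.8 -15.8  58.6  -1.2] 0.018546531633715987
```

View pics/tz11.png

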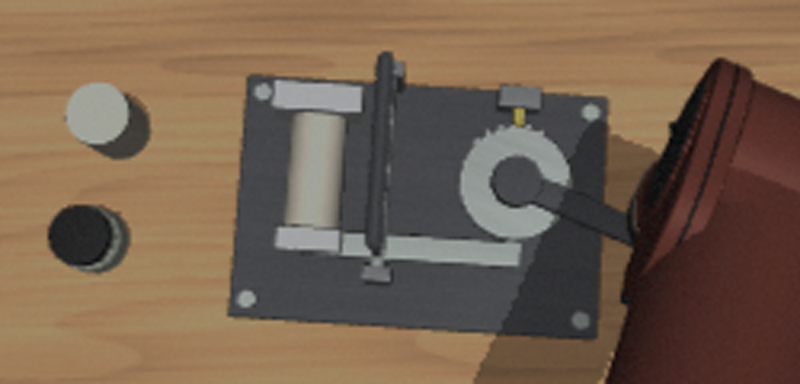

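Emit:
carry_out:
  increments:
    - {"dp": [1.5,-0.6,0],"twist": [0,0,0.8]}
    - {"dp": [0,0,0],"twist": [0,0,0]}
    - {"dp": [0,0,0],"twist": [0,0,0]}
    - {"dp": [0,0,0],"twist": [0,0,0]}
    - {"dp": [0,0,0],"twist": [0,0,0]}
    - {"dp": [0,0,0],"twist": [0,0,0]}

```text
time: 16.5
eef_pos: [0.5573, -0.1536, 0.0815]
tool_rot: [[0.909, -0.418, 0.0], [-0.418, -0.909, -0.001], [0.001, 0.001, -1.0]]
force: [-3.0, -5.2, 6.7]
grip_width: 0.0187
```

```bash
python3 z.py 12; python3 -c "
from arc import *
from h import manip
s=manip.get_state();p=s['eef_pos'][:2]-[.6015,-.052];print((np.arctan2(p[1],p[0])%(2*np.pi))-np.radians(175.42),np.hypot(*p),s['qd'].round(2))"
```

```text
16.6 [ 0.55731129 -0.15356896  0.0815598 ] [-1.93250131 -4.52740461  5.74334239] [-21.9  21.4  39.8 105.5 -15.8  58.7  -0.4] 0.018806519123085234
1.2403707819424277 0.11076504896057683 [-0.03  0.03 -0.04 -0.03  0.04 -0.02  0.12]
```

View pics/sz12.png

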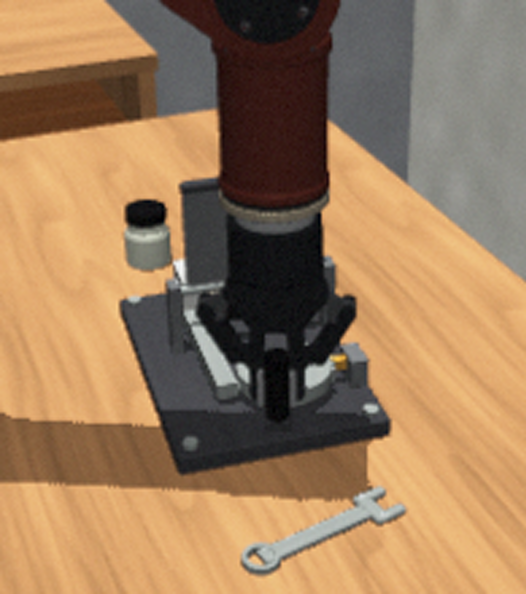

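View pics/tz12.png

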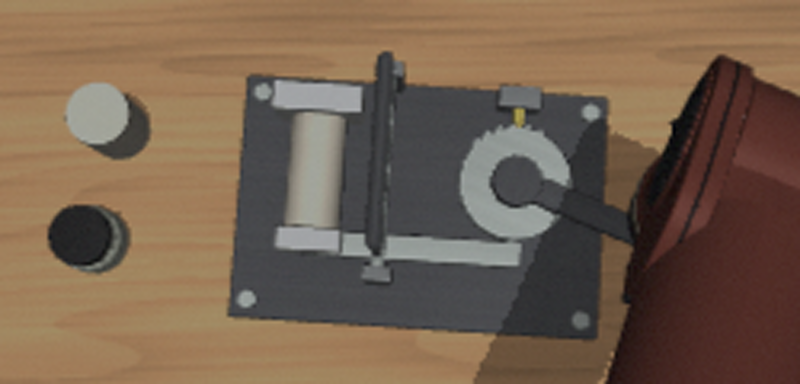

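The last pictures show the shield rod at its upright spot (top view, (385,55) to (374,247)). The core, jar and wrench are at their starting pixels. The handle is gripped and the lever is at about 1.24 rad, so I'm handing in.

```bash
python3 -c "
from workcell import manip
print(manip.hand_in())"
```

```text
the job is handed in; nothing more can be done
None
```

I folded the shield upright, swung the lever anticlockwise by four clicks, and handed the job in still holding the handle, at about 16.6 s. The hand-in gives no verdict, so the results below are from my own checks.

- **Shield:** I pushed the rod with the closed fingers. From the top view it ended about 1 mm from being directly over the hinge, roughly 1.56 rad. It hadn't moved in the last top picture.
- **Lever:** At each of the four teeth the push rose, then dropped, close to its listed angle. From the gripper position it ended at about 1.24 rad, past the fourth tooth (fully in at 1.22) and below the 1.29 where resistance to the fifth begins. The pivot position I used could put that off by about 0.02 rad.
- **Grip and stillness:** The fingers are closed on the handle and the arm is still. The opening reads 18.8 mm on a 20 mm post. I put that down to the pads giving slightly, because the side view showed the post centred. I inferred the holding force from the closed grip and did not measure it.
- **Bystanders:** The core, jar and wrench were at their starting places in the last pictures.

**Problems along the way:**
- One move call was refused because its rows had no twist, and I resent it.
- The side view alone could not fix the shield angle (1.59 to 1.82 rad depending on which rod end I used). I relied on the top view instead.

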